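Lock the pattern frame and hold the light-box shutter half open

ROBOT

A 6-joint arm with a two-finger parallel gripper is mounted at the origin on the work surface. World frame = base frame: x ahead of the robot, y to its left, z up, the work surface at z = 0. Lengths are in m, angles in rad, forces in N, time in s.
With the tool pointing down it reaches from about 0.35 to 0.775 m from the base axis. Payload 5.5 kg.
Tool frame: the origin (TCP) lies midway between the tips of the shut fingers; the grasp point (between the pads) lies 19 mm behind it; z points along the fingers, y is the direction in which the jaws open and shut (so a half turn about z gives the same grasp; the last joint's range is limited). The gripper opens to 85 mm and grips with 20 to 120 N. Pads are 22 mm wide; open, the fingers measure 114 mm over their backs; the gripper's body (76 mm by 85 mm) begins 54 mm behind the grasp point. The pads swing forward as they close: fully open they stand 13 mm farther back than shut.
Start: joints at [1.204, 0.313, 0.046, 1.304, 0, 1.431], TCP at [0.129, 0.56, 0.231] pointing down, gripper open.
Joint ranges: [-2.76, 2.76], [-0.86, 1.69], [-1.03, 1.26], [-2.2, 2.34], [-1.47, 1.5], [-3.14, 3.14]. Speed limits (rad/s): [2.57, 2.57, 3.14, 3.14, 3.14, 3.14].

INTERFACE

Orientations are given as a unit quaternion [w, x, y, z].
In Python, from workcell import env gives the robot as it stands.
- The arm moves only by the shell command python3 -m pendant 'ROWS' [FORCE]. ROWS is JSON, a list of rows, each a list of 3 entries, a list of its own where there are three numbers: the shift along the tool's x, y, z each as a share of 20 mm, from -1 to 1, then the turn about the tool's z as a share of 6 degrees, from -1 to 1, then the closure, from -1 (fully open) to 1 (shut). In form: [[[tx, ty, tz], turn, claw], ...]. A call has 1 to 12 rows; each row shifts and turns the commanded pose from where the row before left it, along the tool's axes as they then stand; what a row does not reach is not made up. A row lasts 1/8 s, in which the tool goes at most 62.5 mm and 10.7 degrees, less where a joint would pass 70% of its speed; a pose out of reach is approached as far as the arm can. A call with a number of a shift or a turn outside -1 to 1 is refused whole. A call with a gripper value outside its range is refused whole. The fingers move at their own pace and stop on an object; FORCE is the grip in N (left out, the last holds). Time passes only in rows, so rows that do not move let the fingers close. It gives the time, the measured TCP pose, the force and the opening at its end, in the units of the state.
- env.get_state(): the state, without advancing time (a new reading comes with each control period).
- env.read_camera(name): name is "scene" or "top" or "wrist"; returns a dict with "color" (420x560x3 uint8, blue, green, red), "mtx" (3x3 intrinsics, pixels), "view" (4x4, takes a point from world to camera coordinates). Camera axes: x right, y down, z forward; pixel columns grow to the right and rows downward; lengths in m; the calibration is good to about 2 mm. A picture is of the moment at which its call begins. There is no depth.
- env.hand_in(): hands the job in, once; it reports no verdict.
Trained networks look in the newest picture that a camera, given by its name, has taken for a name from the list of things; names that differ only in an ending like _2 or _b are one class to them, and where a whole thing is asked for, a point or a joint stands for the part that bears it (a point fixed in the world has none). Each returns a list of dicts, best first, with "p" (0 to 1); they miss things now and then, are a little off and sometimes report something else, mostly with a low value. They report only what shows in the picture. A call takes as long as a camera call.
- env.boxes_of(camera, thing): "location" ([column, row] in pixels, amid what is visible of it).
- env.cut_out(camera, thing): "region" (420x560 bool, what is visible of it) and "location" ([column, row] in pixels, amid what is visible of it).
The state is a dict: "clock": time; "joint_pos": joint angles; "qvel": joint speeds; "tau": joint torques, N m; "tcp_pos": TCP position; "orientation": TCP orientation; "wrist_force": force on the tool from outside, world axes, zero at the start; "ft_torque": the same for the moment, N m; "finger_gap": finger opening in m.
Only numpy, scipy, OpenCV 4.12 (cv2) and the standard library are available. Lean on these libraries where they do the work, as an engineer would, in place of code of your own. Each camera call takes 0.05 s, during which the arm holds its last target.

TASK

On the shadow-puppet light box, turn the turnbutton fully across the edge of the closed pattern frame so that the frame is locked down. Then slide the shutter's tab along its slot against the spring to half of its travel, so that half of the window is uncovered, and finish while still holding it steady there with the gripper: do not let go, it springs shut. Keep the frame down and leave the other things on the table and the box where they are.

Things in the scene. Friction and masses are not known exactly. Their poses are not given: they have to be found in the camera images.
- lantern: the light box: plywood case with a flat, mostly bare aluminium deck, 220 (x) x 270 (y) x 80 high mm, fixed at a changing place and yaw. Origin under its centre on the table, z up, its -x side looks roughly to the robot. The slot of the shutter tab runs along its y at x -55; engraved ticks beside the slot mark the tab's closed (y -30), half (y 0, long tick) and full (y 30) places.
- window (a point): centre of the 60 x 60 mm window, at deck height (box frame: x 40, y 0); axes as the box's. The wooden pattern frame, 110 x 110 mm, 8 thick, bars 20 wide, lies on the deck round it, centred on it. The dark shutter plate shows below the window, white where it is uncovered.
- frame (a joint): hinge of the pattern frame at its +x edge, rad: 0 lying shut on the deck (as it starts), grows as its -x edge lifts. It lies there by its weight (0.15 kg).
- turnbutton (a joint): angle of the turnbutton about its upright pivot, rad, counter-clockwise from above: at 0 its arm points along the box's -x, beside the frame (unlocked); at 1.57 it points along the box's -y, across the frame's edge (locked); stops at 0 and 1.6. Starts between 0 and 0.4. Stays where left; friction 0.05 N m.
- wing_mid (a point): centre of the turnbutton's dark steel thumb wing, on the pivot axis (box frame: x 40, y 85), 30 mm above the deck. Upright plate 32 long (along the arm) x 10 thick, from 16 to 44 mm above the deck. Site axes turn with it: the arm points along -x. The flat arm below it is 16 wide, 10.5 to 16.5 mm above the deck, and clears the frame's top (8 mm).
- button_end (a point): end of the turnbutton's flat arm, 49 mm from the pivot axis, 13.5 mm above the deck
- shutter (a joint): travel of the sprung shutter, m: 0 shut, 0.06 fully open, 0.03 half; opening is along the box's +y. Spring pushes it shut with 3 N at 0, 7.5 N at 0.03, 12 N at 0.06.
- tab_mid (a point): centre of the shutter's black plastic tab, 20 mm above the deck; axes as the box's. The tab is an upright plate 24 (x) x 12 (y) mm standing up from the slot to 38 mm above the deck, and slides with the shutter.
- pincushion: bystander: low round blue pincushion, 48 mm across, 27 high, loose on the deck beside the pattern frame on the box's -y side; origin under its centre
- tape_roll: bystander: roll of brown tape lying flat, 90 mm across, 24 high, in front of the light box; origin under its centre
- glue_bottle: bystander: white bottle, 64 mm across, 170 high, left of the light box; origin under its centre
- paint_jar: bystander: capped glass jar, 60 mm across, 75 high, right of the light box; origin under its centre
- water_cup: bystander: grey cup, 80 mm across, 90 high; origin under its centre
- brush: bystander: paint brush lying on the table in front of the light box; origin under its centre
- foam_figure: bystander: white three-bulge foam figure, 76 mm across, 148 high; origin under its centre

How it is judged:
By the outcome, as a careful person would: the job done as asked, in the order asked, and still so for the second after the job is handed in, while the arm keeps its last pose, push and grip.
It also fails if it takes over 42 s, if anything falls off the work surface, if the arm or the gripper's body presses on something with over 40 N, if the wrist force passes 120 N, or if a joint passes its speed limit or range.

## Working session

There is one attempt and no reset: what is moved stays moved. The work goes in short steps, Python scripts to look and compute and a shell command to move; the robot and the scene stay as the last step left them, time stands still between calls to the robot, and variables do not carry over. Pictures are saved under pics/ and viewed, and the job is handed in when it is done.

```bash
mkdir -p pics; ls; cat > h.py <<'E'
import numpy as np,cv2
from workcell import env
from scipy.spatial.transform import Rotation as R
def ray(c,uv):
    M=np.array(c["mtx"]);V=np.array(c["view"]);Rm=V[:3,:3];o=-Rm.T@V[:3,3]
    d=Rm.T@np.linalg.solve(M,[uv[0],uv[1],1.]);return o,d
def atz(c,uv,z):
    o,d=ray(c,uv);return (o+d*(z-o[2])/d[2])
def proj(c,p):
    M=np.array(c["mtx"]);V=np.array(c["view"]);q=M@(V[:3,:3]@np.array(p)+V[:3,3]);return q[:2]/q[2]
E
python3 - <<'E'
from h import *
s=env.get_state()
for k,v in s.items(): print(k,np.round(v,3))
for n in ["scene","top"]:
    c=env.read_camera(n);cv2.imwrite(f"pics/{n}0.png",c["color"])
    for t in ["lantern","window","wing_mid","button_end","tab_mid","pincushion","glue_bottle","paint_jar","water_cup","foam_figure"]:
        r=env.boxes_of(n,t)[:2]
        print(n,t,[(np.round(q["location"],1).tolist(),round(q["p"],2)) for q in r],[np.round(atz(c,q["location"],.08),3).tolist() for q in r])
E
```

```text
pics
clock 0.0
joint_pos [1.204 0.314 0.045 1.304 0.    1.431]
qvel [-0.001  0.003  0.001  0.001  0.     0.001]
tau [ 1.0000e-03 -4.8062e+01  2.9853e+01  1.9000e-02 -0.0000e+00  0.0000e+00]
tcp_pos [0.129 0.56  0.23 ]
orientation [-0.     0.113  0.994 -0.001]
wrist_force [ 0.131 -0.197  0.862]
ft_torque [-0.008  0.023 -0.056]
finger_gap 0.085
scene lantern [([234.1, 243.5], 0.63)] [[0.627, -0.109, 0.08]]
scene window [([233.7, 244.7], 0.87), ([266.2, 234.3], 0.72)] [[0.631, -0.111, 0.08], [0.612, -0.023, 0.08]]
scene wing_mid [([266.8, 232.8], 0.59), ([271.4, 198.4], 0.3)] [[0.607, -0.021, 0.08], [0.484, 0.012, 0.08]]
scene button_end [([236.2, 243.8], 0.36)] [[0.629, -0.104, 0.08]]
scene tab_mid [([227.1, 244.4], 0.81), ([231.4, 255.3], 0.59)] [[0.627, -0.128, 0.08], [0.664, -0.12, 0.08]]
scene pincushion [([193.5, 244.9], 0.53)] [[0.613, -0.213, 0.08]]
scene glue_bottle [([317.6, 257.0], 0.65)] [[0.708, 0.091, 0.08]]
scene paint_jar [([159.5, 236.5], 0.78)] [[0.568, -0.3, 0.08]]
scene water_cup [([90.7, 225.5], 0.77)] [[0.495, -0.485, 0.08]]
scene foam_figure [([413.7, 165.2], 0.88)] [[0.422, 0.469, 0.08]]
top lantern [([316.1, 206.1], 0.7)] [[0.583, -0.109, 0.08]]
top window [([314.6, 212.3], 0.69)] [[0.566, -0.105, 0.08]]
top wing_mid [([286.8, 192.9], 0.64)] [[0.618, -0.031, 0.08]]
top button_end [([289.1, 190.9], 0.63)] [[0.623, -0.037, 0.08]]
top tab_mid [([316.3, 192.1], 0.82)] [[0.621, -0.11, 0.08]]
top pincushion [([357.2, 194.9], 0.63)] [[0.615, -0.22, 0.08]]
top glue_bottle [([242.5, 165.4], 0.6)] [[0.692, 0.09, 0.08]]
top paint_jar [] []
top water_cup [([458.8, 249.8], 0.56)] [[0.471, -0.483, 0.08]]
top foam_figure [([89.5, 281.1], 0.73)] [[0.379, 0.472, 0.08]]
```

```bash
python3 - <<'E'
import cv2
a=cv2.imread("pics/top0.png")[120:290,220:440];cv2.imwrite("pics/top0c.png",cv2.resize(a,None,fx=3.6,fy=3.5,interpolation=cv2.INTER_CUBIC))
a=cv2.imread("pics/scene0.png")[160:310,120:350];cv2.imwrite("pics/scene0c.png",cv2.resize(a,None,fx=3.4,fy=3.4,interpolation=cv2.INTER_CUBIC))
E
```

```text
(no output)
```

View pics/top0c.png

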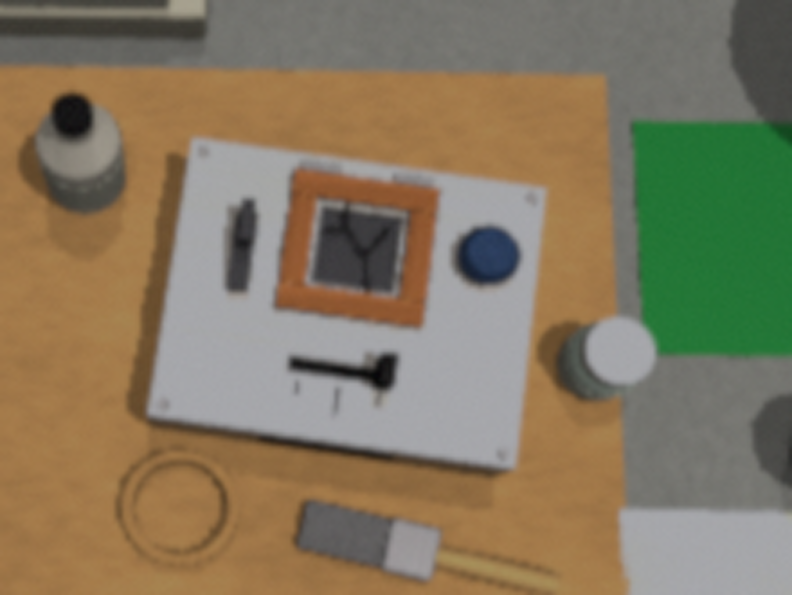

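View pics/scene0c.png

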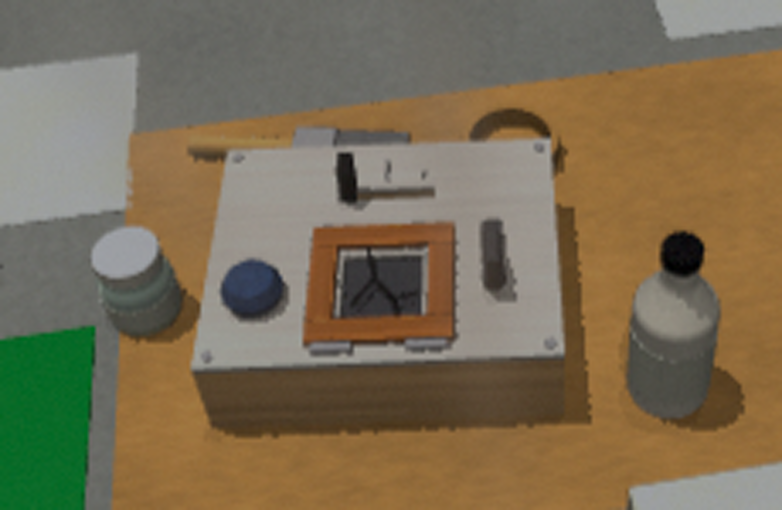

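View pics/top0.png

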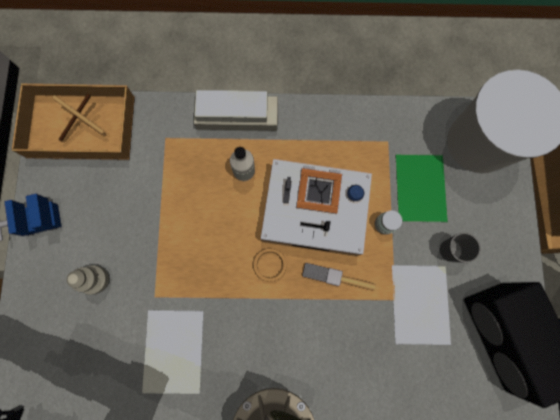

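View pics/scene0.png

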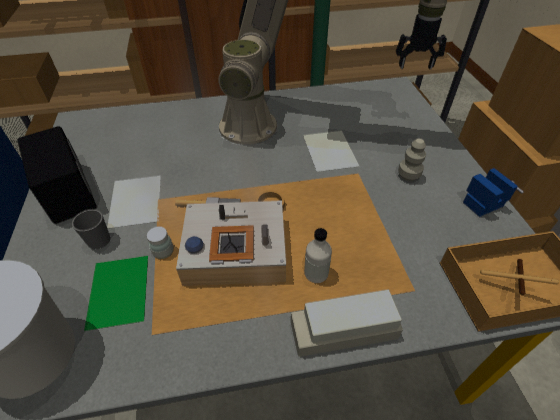

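```bash
cat >> h.py <<'E'
def box2w(b,p):
    c,s=np.cos(b[2]),np.sin(b[2]);return np.array([b[0]+c*p[0]-s*p[1],b[1]+s*p[0]+c*p[1],p[2]])
def fit(obs,x0):
    from scipy.optimize import least_squares
    f=lambda b:np.concatenate([(proj(c,box2w(b,p))-uv)*w for c,p,uv,w in obs])
    r=least_squares(f,x0,loss="soft_l1");return r.x,f(r.x).reshape(-1,2)
E
python3 - <<'E'
from h import *
t=env.read_camera("top");s=env.read_camera("scene")
T=lambda u,v:np.array([220+(u+.5)/3.6-.5,120+(v+.5)/3.5-.5])
S=lambda u,v:np.array([120+(u+.5)/3.4-.5,160+(v+.5)/3.4-.5])
z=.08
O=[(t,(.11,.135,z),T(191,138),1),(t,(.11,-.135,z),T(547,187),1),(t,(-.11,-.135,z),T(515,468),1),(t,(-.11,.135,z),T(148,417),1),
(s,(-.11,-.135,z),S(227,150),1),(s,(-.11,.135,z),S(553,142),1),(s,(.11,.135,z),S(563,355),1),(s,(.11,-.135,z),S(193,368),1)]
for o in (O[:4],O[4:],O):
    b,r=fit(o,[.58,-.1,-.1]);print(np.round(b,4),np.round(r,1).tolist())
for n,p in dict(wing=(.04,.085,.11),win=(.04,0,.08),tab=(-.055,-.03,.1)).items(): print(n,np.round(box2w(b,p),4),proj(t,box2w(b,p)))
# arm angle estimate: ends in top
w=box2w(b,(.04,.085,.0935)); e=atz(t,T(237,290),.0935); d=e-w; print(d, (np.arctan2(d[1],d[0])-b[2]-np.pi+np.pi)%(2*np.pi)-np.pi)
E
```

```text
[ 0.5849 -0.1115 -0.1322] [[0.1, 0.0], [-0.4, 0.1], [0.3, 0.2], [-0.0, -0.2]]
[ 0.5877 -0.109  -0.1411] [[0.4, -0.2], [-0.2, -0.8], [0.6, 0.3], [-0.8, 0.2]]
[ 0.5859 -0.1104 -0.1359] [[-0.1, -0.5], [-0.7, -0.1], [-0.3, -0.1], [-0.6, -0.8], [-0.3, -0.4], [-1.1, -1.4], [0.1, -0.4], [-1.2, -0.1]]
wing [ 0.637  -0.0316  0.11  ] [287.62563937 183.02122397]
win [ 0.6255 -0.1158  0.08  ] [318.39624929 190.48017817]
tab [ 0.5273 -0.1327  0.1   ] [326.19327918 225.57932271]
[-4.86923405e-02  4.65038934e-03 -8.32667268e-17] 0.040638022914361915
```

```bash
python3 -m pendant '[[[-1,-0.74,0],0,-1],[[-1,-0.74,0],0,-1],[[-1,-0.74,0],0,-1],[[-1,-0.74,0],0,-1],[[-1,-0.74,0],0,-1],[[-1,-0.74,0],0,-1],[[-1,-0.74,0],0,-1],[[-1,-0.74,0],0,-1],[[-1,-0.74,0],0,-1],[[-1,-0.74,0],0,-1],[[-1,-0.74,0],0,-1],[[-1,-0.74,0],0,-1]]' 20
python3 -m pendant '[[[-1,-0.74,0],0,-1],[[-1,-0.74,0],0,-1],[[-1,-0.74,0],0,-1],[[-1,-0.74,0],0,-1],[[-1,-0.74,0],0,-1],[[-1,-0.74,0],0,-1],[[-1,-0.74,0],0,-1],[[-1,-0.74,0],0,-1],[[-1,-0.74,0],0,-1],[[-1,-0.74,0],0,-1],[[-1,-0.74,0],0,-1],[[-1,-0.74,0],0,-1]]'
python3 - <<'E'
from h import *
print(env.get_state())
c=env.read_camera("wrist");cv2.imwrite("pics/w1.png",c["color"])
b=[.5859,-.1104,-.1359]
for t,p in dict(window=(.04,0,.08),wing_mid=(.04,.085,.11),button_end=(-.009,.085,.0935),tab_mid=(-.055,-.03,.1)).items():
    print(t,proj(c,box2w(b,p)),[(q["location"],q["p"]) for q in env.boxes_of("wrist",t)[:2]])
E
```

```text
clock: 2.7
tcp_pos: [0.3237, 0.3327, 0.2315]
orientation: [0.0, 0.113, 0.994, 0.0]
wrist_force: [0.3, -0.3, 0.1]
finger_gap: 0.0855
clock: 4.2
tcp_pos: [0.5177, 0.1056, 0.2314]
orientation: [0.0, 0.113, 0.994, 0.0]
wrist_force: [0.7, 0.3, -0.4]
finger_gap: 0.0856
{'clock': 4.2, 'joint_pos': array([ 4.91669634e-02,  2.22324715e-01, -7.51676201e-02,  1.27304404e+00,
        1.34966557e-04,  2.75993554e-01]), 'qvel': array([-0.30881433,  0.17861983,  0.22550326,  0.04725383, -0.00030963,
       -0.30469516]), 'tau': array([ 1.29734952e+00, -4.37600541e+01,  2.89825380e+01, -1.23280010e-02,
       -2.85016350e-02,  3.19051808e-01]), 'tcp_pos': array([0.51768792, 0.10561103, 0.23136206]), 'orientation': array([1.17336727e-04, 1.13170311e-01, 9.93575593e-01, 8.76315898e-05]), 'wrist_force': array([ 0.71854243,  0.30854248, -0.43158726]), 'ft_torque': array([ 0.01496574, -0.00976665, -0.01239578]), 'finger_gap': 0.08559393255989795}
window [102.98044016 341.3196095 ] [([121.1, 254.2], 0.71)]
wing_mid [173.49799767 354.69354059] [([187.2, 340.3], 0.59)]
button_end [170.01458339 299.98485039] [([185.8, 336.4], 0.56)]
tab_mid [ 34.27059046 269.22719289] [([40.1, 269.3], 0.57)]
```

View pics/w1.png

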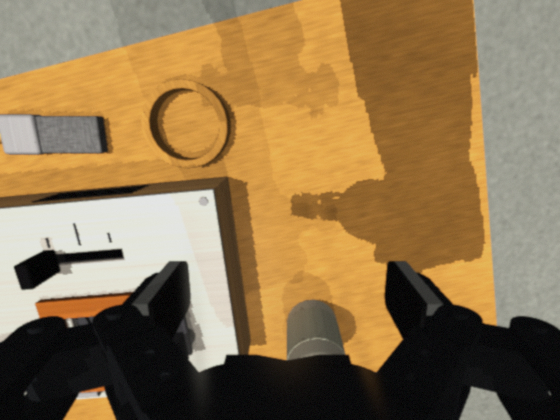

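```bash
python3 -m pendant '[[[0,0,0],-1,-1],[[0,-0.5,0],-0.25,-1],[[0,-1,0],0,-1],[[0,-1,0],0,-1],[[0,-1,0],0,-1],[[0,-1,0],0,-1],[[0,-1,0],0,-1],[[0,-1,0],0,-1],[[0,-1,0],0,-1],[[0,-0.7,0],0,-1],[[0,0,0],0,-1]]'
python3 - <<'E'
from h import *
print(env.get_state()["tcp_pos"])
c=env.read_camera("wrist");cv2.imwrite("pics/w2.png",c["color"])
b=[.5859,-.1104,-.1359]
for t,p in dict(window=(.04,0,.08),wing_mid=(.04,.085,.11),button_end=(-.009,.085,.0935),tab_mid=(-.055,-.03,.1)).items():
    print(t,proj(c,box2w(b,p)),[(q["location"],q["p"]) for q in env.boxes_of("wrist",t)[:2]])
E
```

```text
clock: 5.82
tcp_pos: [0.501, -0.057, 0.2314]
orientation: [0.0, 0.048, 0.999, 0.0]
wrist_force: [-0.1, 0.3, -0.1]
finger_gap: 0.0852
[ 0.50098794 -0.05703297  0.23138685]
window [240.23848308 320.02079263] [([256.9, 246.1], 0.85), ([241.3, 311.2], 0.67)]
wing_mid [325.97234734 341.68426933] [([330.5, 322.0], 0.64)]
button_end [327.63898986 286.34927942] [([331.2, 320.3], 0.85)]
tab_mid [203.84831892 238.77381246] [([238.2, 308.1], 0.74)]
```

View pics/w2.png

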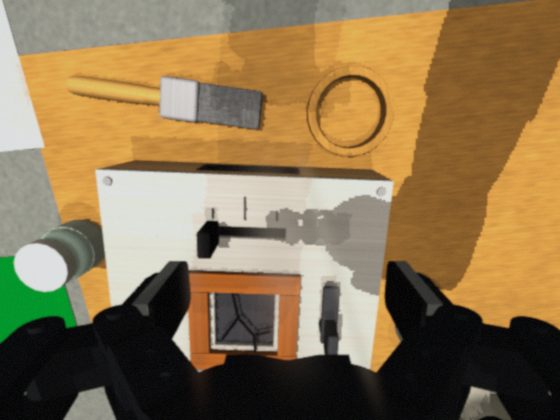

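```bash
python3 - <<'E'
import cv2
a=cv2.imread("pics/w2.png")[155:375,90:400];cv2.imwrite("pics/w2c.png",cv2.resize(a,None,fx=2.5,fy=2.5,interpolation=cv2.INTER_CUBIC))
E
```

```text
(no output)
```

View pics/w2c.png

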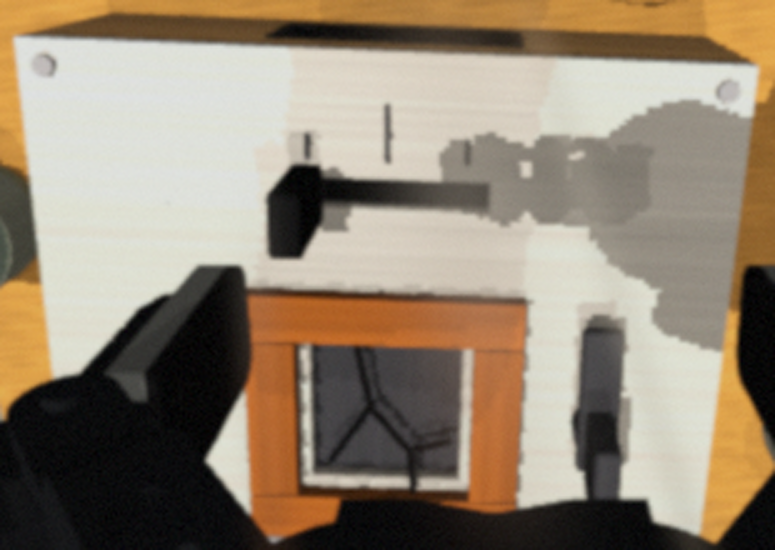

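```bash
python3 - <<'E'
from h import *
c=env.read_camera("wrist")
W=lambda u,v:np.array([90+(u+.5)/2.5-.5,155+(v+.5)/2.5-.5])
O=[(c,(-.11,-.135,.08),W(15,37),1),(c,(-.11,.135,.08),W(757,66),1),(c,(-.015,-.055,.088),W(248,292),1),(c,(-.015,.055,.088),W(526,301),1)]
b,r=fit(O,[.58,-.1,-.1]);print(np.round(b,4),np.round(r,1).tolist())
Rb=R.from_euler('z',b[2]).as_matrix()
inv=lambda p:np.round(Rb.T@(p-[b[0],b[1],0]),4)
print("arm end",inv(atz(c,W(603,328),.0965)),"corners",inv(atz(c,W(585,328),.0965)),inv(atz(c,W(621,328),.0965)))
print("arm lower edges",inv(atz(c,W(577,440),.0965)),inv(atz(c,W(621,460),.0965)))
for w in [(308,145),(388,133),(467,152)]: print("tick",inv(atz(c,W(*w),.08)))
print("tab base right front",inv(atz(c,W(322,168),.118)),inv(atz(c,W(268,257),.118)))
print("wing w",box2w(b,(.04,.085,.11)))
E
```

```text
[ 0.5859 -0.1052 -0.1321] [[-0.1, -0.4], [0.6, -0.8], [-2.6, 0.7], [0.7, 1.0]]
arm end [-0.0102  0.0833  0.0965] corners [-0.01    0.0765  0.0965] [-0.0105  0.0901  0.0965]
arm lower edges [0.0387 0.0767 0.0965] [0.0472 0.0947 0.0965]
tick [-0.073 -0.03   0.08 ]
tick [-0.0788 -0.0001  0.08  ]
tick [-0.0726  0.0296  0.08  ]
tab base right front [-0.0762 -0.0171  0.118 ] [-0.0439 -0.0359  0.118 ]
wing w [ 0.63675732 -0.02617015  0.11      ]
```

```bash
python3 -m pendant '[[[-0.95,0.31,0],0,0],[[-0.95,0.31,0],0,0],[[-0.95,0.31,0],0,0],[[-0.95,0.31,0],0,0],[[-0.95,0.31,0.8],0,0],[[-0.95,0.31,1],0,0],[[-0.93,0.29,1],0,0],[[0,0,0.8],0,0],[[0,0,0],0,0]]'
python3 - <<'E'
from h import *
for n in ["wrist","scene"]:
    c=env.read_camera(n);im=c["color"]
    b=[.5859,-.1052,-.1321]
    if n=="scene": im=cv2.resize(im[160:310,160:350],None,fx=4,fy=4,interpolation=cv2.INTER_CUBIC)
    cv2.imwrite(f"pics/{n}3.png",im)
    print(n,[proj(c,box2w(b,p)) for p in [(.04,.085,.124),(-.009,.077,.0965),(-.009,.093,.0965)]])
E
```

```text
clock: 7.25
tcp_pos: [0.6356, -0.0264, 0.1575]
orientation: [-0.002, 0.048, 0.999, 0.0]
wrist_force: [-0.1, -0.6, 0.2]
finger_gap: 0.0428
wrist [array([285.22517422, 244.59694498]), array([275.36259173, 154.15272941]), array([301.11774715, 155.13258384])]
scene [array([266.05003547, 230.66813832]), array([262.92757251, 223.30075404]), array([268.99195947, 223.06276079])]
```

View pics/wrist3.png

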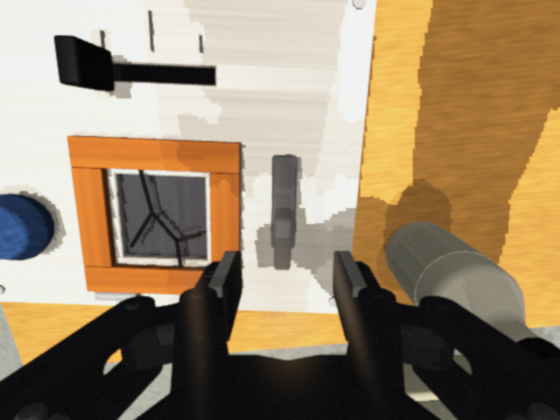

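View pics/scene3.png

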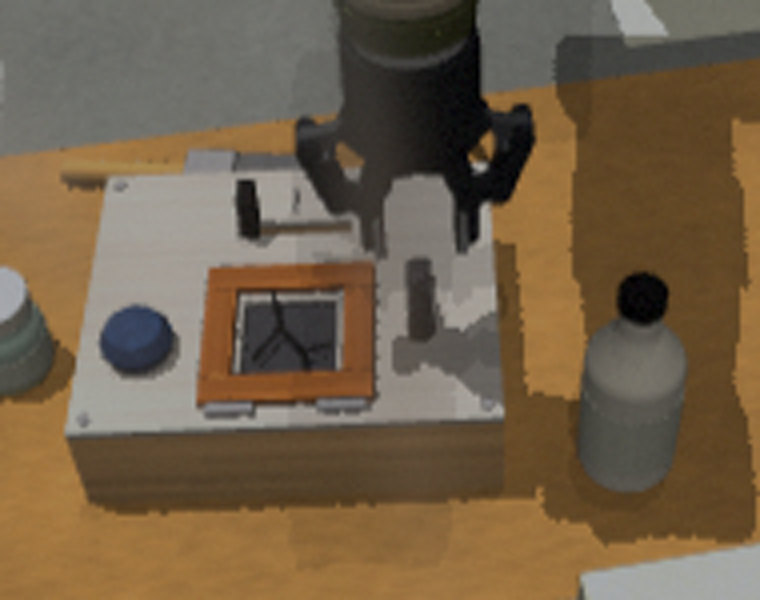

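```bash
python3 -m pendant '[[[-0.06,0,0.95],0,0],[[0,0,0.95],0,0],[[0,0,0.9],0,0],[[0,0,0],0,0],[[0,0,0],0,1],[[0,0,0],0,1],[[0,0,0],0,1],[[0,0,0],0,1]]' 20
python3 - <<'E'
from h import *
for n in ["wrist","scene"]:
    c=env.read_camera(n);im=c["color"]
    if n=="scene": im=cv2.resize(im[160:310,160:350],None,fx=4,fy=4,interpolation=cv2.INTER_CUBIC)
    cv2.imwrite(f"pics/{n}4.png",im)
E
```

```text
clock: 8.35
tcp_pos: [0.6393, -0.0293, 0.1052]
orientation: [0.001, 0.049, 0.999, -0.002]
wrist_force: [-1.0, -5.6, 2.9]
finger_gap: 0.0097
```

View pics/wrist4.png

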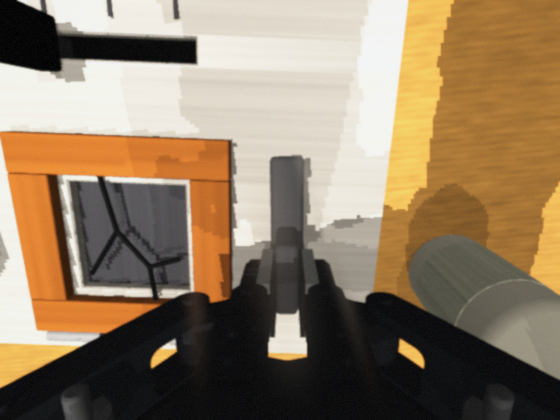

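```bash
python3 -m pendant '[[[-0.14,-0.14,-0.1],0,1],[[0,0,0],-1,1],[[0,0,0],-1,1],[[0,0,0],-1,1],[[0,0,0],-1,1],[[0,0,0],0,1]]' 40
python3 - <<'E'
from h import *
s=env.get_state();print(s["joint_pos"],s["ft_torque"])
E
```

```text
clock: 9.2
tcp_pos: [0.6392, -0.0287, 0.1052]
orientation: [-0.002, -0.162, 0.987, 0.001]
wrist_force: [-5.0, 2.8, -0.2]
finger_gap: 0.0088
[-0.17100071  0.49982237  0.01308581  1.08796049  0.00178287 -0.49575307] [0.68438573 1.04571994 0.00456812]
```

```bash
python3 -m pendant '[[[0,0,0],-1,1],[[0,0,0],-1,1],[[0,0,0],-1,1],[[0,0,0],-1,1],[[0,0,0],-1,1],[[0,0,0],-1,1],[[0,0,0],-1,1],[[0,0,0],0,1]]'
python3 - <<'E'
from h import *
c=env.read_camera("wrist");cv2.imwrite("pics/w5.png",c["color"]);print(env.get_state()["ft_torque"])
E
```

```text
clock: 10.2
tcp_pos: [0.6383, -0.0276, 0.1052]
orientation: [-0.001, -0.505, 0.863, 0.003]
wrist_force: [-8.2, 6.2, 1.8]
finger_gap: 0.0092
[ 1.16451925e+00  1.55941328e+00 -1.55509663e-03]
```

View pics/w5.png

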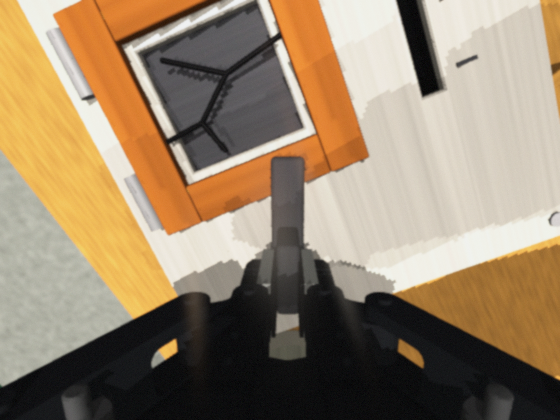

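```bash
python3 -m pendant '[[[0,0,0],-1,1],[[0,0,0],-1,1],[[0,0,0],-1,1],[[0,0,0],-0.95,1],[[0,0,0],0,1],[[0,0,0],0,1]]'
python3 - <<'E'
from h import *
c=env.read_camera("wrist");cv2.imwrite("pics/w6.png",c["color"]);s=env.get_state();print(s["ft_torque"],s["orientation"])
r=R.from_quat(s["orientation"],scalar_first=True).as_matrix();print(np.degrees(np.arctan2(r[1,1],r[0,1]))-90+7.57)
E
```

```text
clock: 11.0
tcp_pos: [0.6375, -0.0274, 0.1052]
orientation: [-0.001, -0.671, 0.742, 0.004]
wrist_force: [-9.7, 6.3, 4.0]
finger_gap: 0.009
[ 1.22919092  2.06365248 -0.15881633] [-0.00098716 -0.67091637  0.74152265  0.00379485]
91.84718021330036
```

View pics/w6.png

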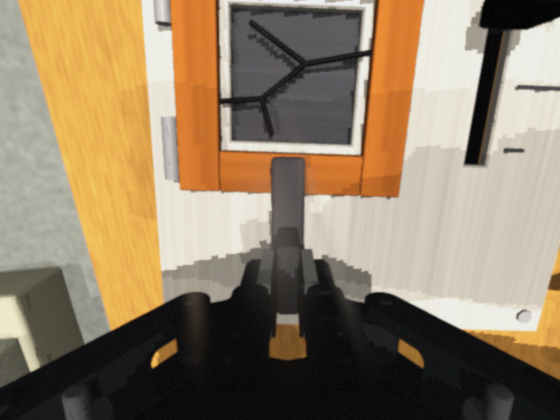

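```bash
python3 -m pendant '[[[0,0,0],0,0],[[0,0,0],0,0],[[0,0,0],0,0],[[0,0,-0.8],0,0],[[0,0,-1],0,0],[[0,0,-1],0,0],[[0,0,-1],0.5,0],[[0,0,0],1,0],[[0,0,0],1,0],[[0,0,0],1,0],[[0,0,0],1,0],[[0,0,0],1,0]]'
python3 -m pendant '[[[0,0,0],1,0],[[0,0,0],1,0],[[0,0,0],1,0],[[0,0,0],1,0],[[0,0,0],1,0],[[0,0,0],1,0],[[0,0,0],1,0],[[0,0,0],1,0],[[0,0,0],1,0],[[0,0,0],0.8,0],[[0,0,0],0,0]]'
python3 - <<'E'
from h import *
s=env.get_state()
r=R.from_quat(s["orientation"],scalar_first=True).as_matrix();print(np.degrees(np.arctan2(r[1,1],r[0,1])))
p=s["tcp_pos"]; 
for n,b in dict(a=(.5859,-.1052,-.132),b=(.5872,-.107,-.132)).items(): 
  q=box2w(b,(-.055,-.03,.1)); print(n,q,r.T@(q-p)/.02)
c=env.read_camera("wrist");cv2.imwrite("pics/w7.png",c["color"])
E
```

```text
clock: 12.55
tcp_pos: [0.6415, -0.0302, 0.1827]
orientation: [0.001, -0.43, 0.903, -0.0]
wrist_force: [0.3, 0.0, -0.8]
finger_gap: 0.0429
clock: 13.92
tcp_pos: [0.6414, -0.0301, 0.1825]
orientation: [0.001, 0.066, 0.998, -0.0]
wrist_force: [-0.2, 1.2, 0.1]
finger_gap: 0.0428
82.45171890505995
a [ 0.52742995 -0.12770008  0.1       ] [ 5.01680409 -5.58451909  4.11708392]
b [ 0.52872995 -0.12950008  0.1       ] [ 4.94054489 -5.66520069  4.11719565]
```

View pics/w7.png

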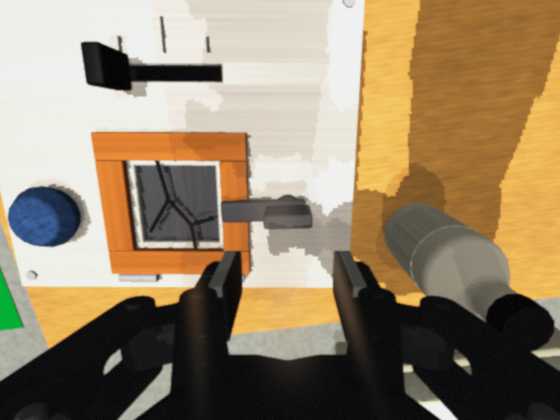

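```bash
python3 -m pendant '[[[0.83,-0.94,0],0,0],[[0.83,-0.94,0],0,0],[[0.83,-0.94,0.3],0,0],[[0.83,-0.94,0.4],0,0],[[0.83,-0.94,0.4],0,0],[[0.83,-0.94,0.4],0,0],[[0,0,0],0,0]]'
python3 - <<'E'
from h import *
c=env.read_camera("wrist");cv2.imwrite("pics/w8.png",c["color"])
for b in ((.5859,-.1052,-.132),(.5872,-.107,-.132)): print([np.round(proj(c,box2w(b,p))).tolist() for p in [(-.067,-.036,.118),(-.067,-.024,.118),(-.043,-.024,.118),(-.043,-.036,.118)]])
E
```

```text
clock: 14.85
tcp_pos: [0.5262, -0.1293, 0.1513]
orientation: [-0.0, 0.067, 0.998, 0.0]
wrist_force: [0.8, 0.2, 0.3]
finger_gap: 0.0426
[[277.0, 225.0], [298.0, 225.0], [298.0, 264.0], [278.0, 264.0]]
[[274.0, 227.0], [295.0, 227.0], [295.0, 266.0], [275.0, 266.0]]
```

View pics/w8.png

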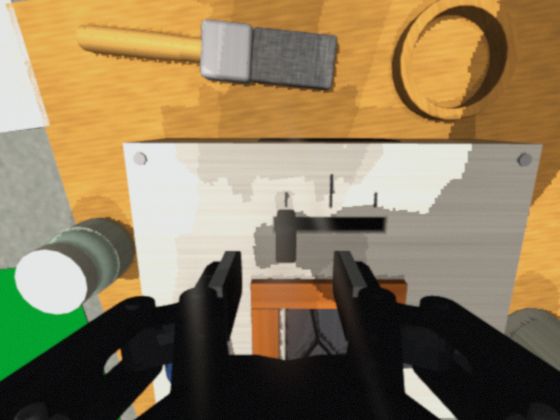

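```bash
python3 -m pendant '[[[-0.1,0,1],0,0],[[0,0,1],0,0],[[0,0,1],0,0],[[0,0,0],0,0],[[0,0,0],0,1],[[0,0,0],0,1],[[0,0,0],0,1],[[0,0,0],0,1]]' 40
python3 - <<'E'
from h import *
c=env.read_camera("wrist");cv2.imwrite("pics/w9.png",c["color"])
E
```

```text
clock: 15.9
tcp_pos: [0.5304, -0.1298, 0.0926]
orientation: [0.001, 0.066, 0.998, -0.001]
wrist_force: [-0.9, -3.5, 6.3]
finger_gap: 0.0114
```

View pics/w9.png

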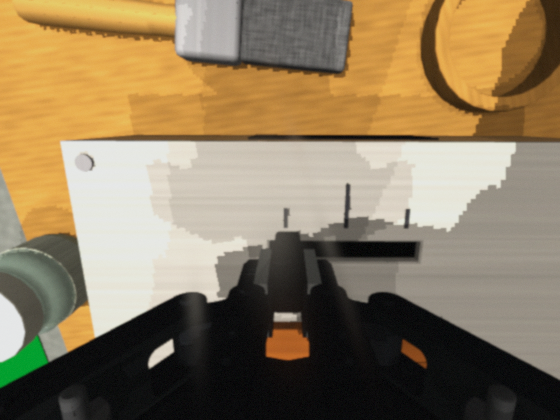

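```bash
python3 -m pendant '[[[0,0.35,0],0,1],[[0,0.4,0],0,1],[[0,0.4,0],0,1],[[0,0.35,0],0,1],[[0,0,0],0,1],[[0,0,0],0,1]]'
cat > chk.py <<'E'
from h import *
import sys
s=env.get_state();b=(.5872,-.107,-.132)
Rb=R.from_euler('z',b[2]).as_matrix();g=lambda p:Rb.T@(np.array(p)-[b[0],b[1],0])
print("box tcp",g(s["tcp_pos"]),"moved",(Rb.T@(s["tcp_pos"]-np.array([.5304,-.1298,.0926])))*1e3)
c=env.read_camera("wrist");cv2.imwrite(sys.argv[1],c["color"])
r=env.get_state()["orientation"]
E
python3 chk.py pics/w10.png
```

```text
clock: 16.7
tcp_pos: [0.5344, -0.101, 0.0926]
orientation: [0.001, 0.067, 0.998, -0.002]
wrist_force: [-1.1, -6.8, 5.2]
finger_gap: 0.0113
box tcp [-0.05316119 -0.00101301  0.09257783] moved [ 1.43821135e-01  2.90644883e+01 -2.21744743e-02]
```

View pics/w10.png

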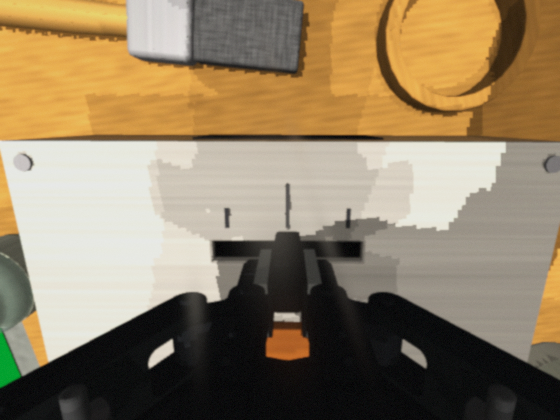

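```bash
python3 -m pendant '[[[0,0.04,0],0,1],[[0,0,0],0,1],[[0,0,0],0,1]]'
python3 chk.py pics/w11.png
python3 - <<'E'
from h import *
for n in ["top","scene"]:
    c=env.read_camera(n);im=c["color"]
    im=im[120:290,220:440] if n=="top" else im[160:310,120:350]
    cv2.imwrite(f"pics/{n}11.png",cv2.resize(im,None,fx=3.4,fy=3.4,interpolation=cv2.INTER_CUBIC))
im=cv2.imread("pics/w11.png")[150:300,170:410];cv2.imwrite("pics/w11c.png",cv2.resize(im,None,fx=3.3,fy=3.3,interpolation=cv2.INTER_CUBIC))
E
```

```text
clock: 17.12
tcp_pos: [0.5344, -0.1004, 0.0926]
orientation: [0.001, 0.067, 0.998, -0.002]
wrist_force: [-0.6, -7.7, 4.8]
finger_gap: 0.0112
box tcp [-0.05315844 -0.00041196  0.0925752 ] moved [ 1.46573614e-01  2.96655403e+01 -2.48046468e-02]
```

View pics/w11c.png

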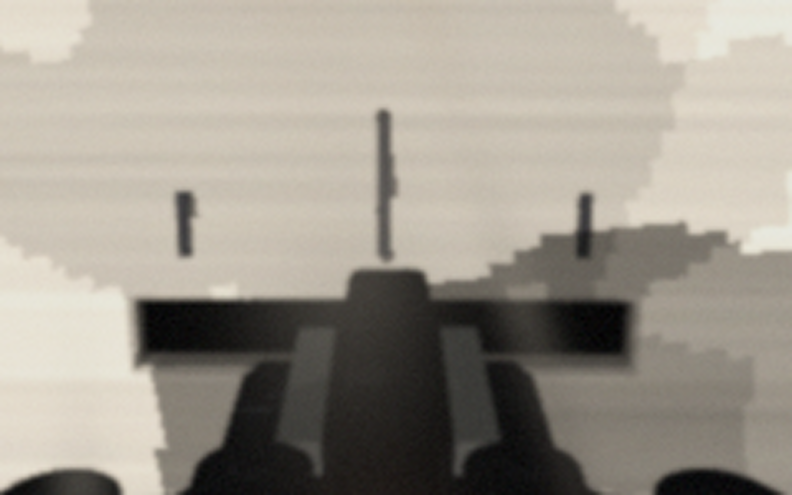

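View pics/scene11.png

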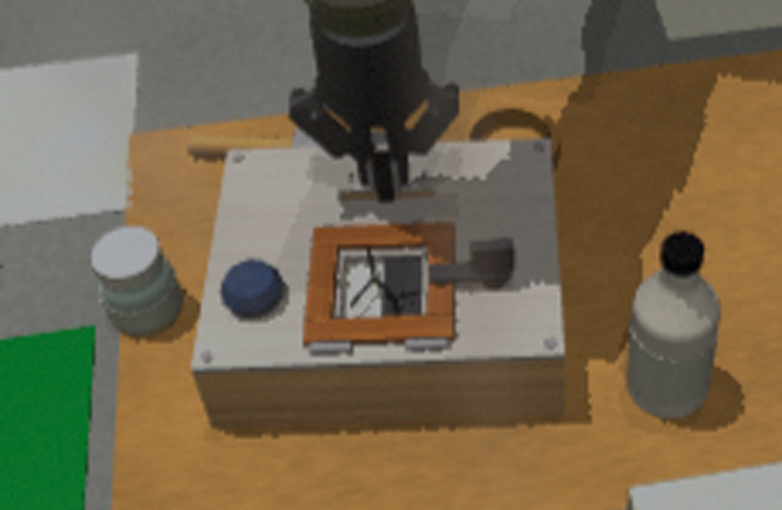

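View pics/top11.png

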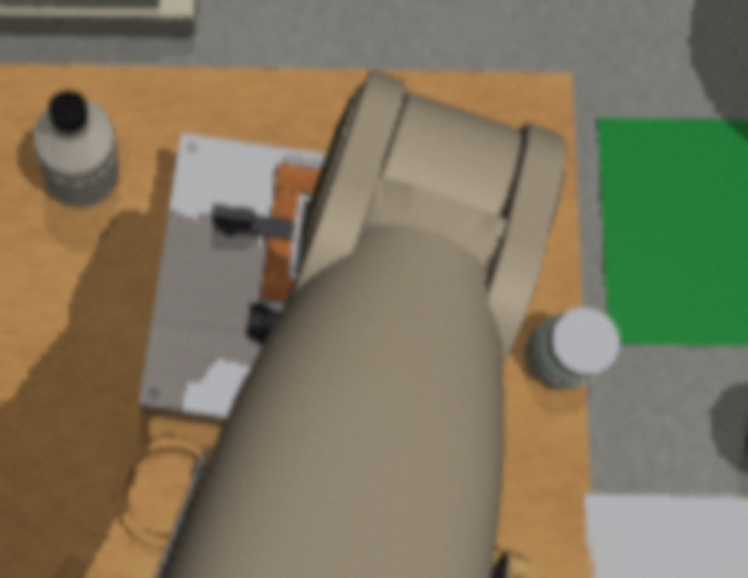

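```bash
python3 -m pendant '[[[0,0,0],0,1],[[0,0,0],0,1],[[0,0,0],0,1],[[0,0,0],0,1]]'
python3 -c "
from workcell import env
print(env.hand_in())"
```

```text
clock: 17.77
tcp_pos: [0.5344, -0.1004, 0.0926]
orientation: [0.001, 0.067, 0.998, -0.002]
wrist_force: [-1.6, -7.4, 4.7]
finger_gap: 0.0113
the job is handed in; nothing more can be done
None
```

The job is done and handed in at about 17.8 s: the frame is locked down and the gripper is still holding the shutter at half travel.

- **Turnbutton:** I gripped its wing and turned it counter-clockwise until it met its stop. The tool heading put it at about 1.6 rad, and the pictures show the arm lying across the frame's edge with the frame down.
- **Shutter:** I gripped the tab and slid it toward the box's +y. The gripper moved 29.7 mm. The tab sits within about 0.5 mm of the long half tick, and the scene camera shows half the window white.
- **Holding steady:** Over the last four still rows the position did not change. The spring-side force was about 7.4 N, against 7.5 N expected at half travel.
- **Other things:** The pincushion, jar and bottle look unmoved in the scene camera. The arm blocked part of the last top view, so I did not see the tape roll and brush clearly there. The last full wrist pictures showed nothing touching them. I did not check the cup and foam figure at the end; the arm went nowhere near the cup and passed above the figure's height at the start.
- **Disagreement:** The top-camera and wrist-camera fits of the box differed by about 5 mm in y. I went with the wrist fit, corrected by where the wing was gripped, and it matched the engraved ticks.

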